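# Pull the matching case from the crate of odds and top the column with it

## Robot

A 6-joint arm with a two-finger parallel gripper is mounted at the origin on the work surface. World frame = base frame: x ahead of the robot, y to its left, z up, the work surface at z = 0. Lengths are in mm, angles in rad, forces in N, time in s.
With the tool pointing down it reaches from about 225 to 875 mm from the base axis. Payload 3.4 kg.
Tool frame: the origin (TCP) lies at the very end of the fingers, on their centre line; the grasp point (between the pads) lies 19 mm behind it; z points along the fingers, y is the direction in which the jaws open and shut (so a half turn about z gives the same grasp; the last joint's range is limited). The gripper opens to 85 mm and grips with 20 to 120 N. Pads are 22 mm wide; open, the fingers measure 114 mm over their backs; the gripper's body (76 mm by 85 mm) begins 54 mm behind the grasp point. The pads swing forward as they close: fully open they stand 13 mm farther back than shut.
Start: joints at [-1.32, 0.276, 1.505, -0, 1.361, -0.121], TCP at [208.895, -535.748, 231.328] pointing down, gripper open.
Joint ranges: [-2.89, 2.89], [-0.75, 2.08], [0.22, 2.7], [-1.18, 4.32], [0.11, 2.71], [-2.7, 2.7]. Speed limits (rad/s): [2.57, 2.57, 3.14, 3.14, 3.14, 3.14].

## Interface

Orientations are given as a 3x3 rotation matrix whose columns are the frame's x, y, z axes.
In Python, from plant import r, viewer gives the robot as it stands.
- The arm moves only by the tool arm_command, never from a script. Its argument "targets" is a list of rows, each an object of numbers: "dx", "dy", "dz": the shift along the tool's x, y, z in units of 0.5 m (1.0 is 0.5 m); "roll": the turn about the tool's z in units of pi rad (1.0 is pi rad). In form: [{"dx": .., "dy": .., "dz": .., "roll": ..}, ...]. A call has exactly 8 rows; each row is the pose to reach, as a shift and turn from the pose commanded when the call began, along the tool's axes at that moment, turning the shorter way round; what a row does not reach only later rows make up. A row lasts 1/8 s, in which the tool goes at most 62.5 mm and 10.7 degrees, less where a joint would pass 70% of its speed; a pose out of reach is approached as far as the arm can. A call with a number of a shift or a turn outside -1 to 1 is refused whole. A call with a gripper value outside its range is refused whole. "grip" is the closure, from -1 (fully open) to 1 (shut), set as the call begins (left out, the last holds). The fingers move at their own pace and stop on an object; "squeeze" is the grip in N (left out, the last holds). Time passes only in rows, so rows that repeat a pose let the fingers close, or fill a call up. It gives the time, the measured TCP pose, the force and the opening at its end, in the units of the state.
- r.get_state(): the state, without advancing time (a new reading comes with each control period).
- viewer.camera(name): name is "side" or "top"; returns a dict with "frame" (384x512x3 uint8, red, green, blue), "mtx" (3x3 intrinsics, pixels), "rvec" (rotation vector, rad) and "tvec" (3), from world to camera coordinates, as OpenCV has them. Camera axes: x right, y down, z forward; pixel columns grow to the right and rows downward; lengths in mm; the calibration is good to about 2 mm. A picture is of the moment at which its call begins. There is no depth.
- r.sign_off(): hands the job in, once; it reports no verdict.
The state is a dict: "clock": time; "joint_positions": joint angles; "qd": joint speeds; "joint_efforts": joint torques, N m; "position": TCP position; "ee_rot": TCP orientation; "force": force on the tool from outside, world axes, zero at the start; "torque": the same for the moment, N m; "opening": finger opening in mm.
Only numpy, scipy, OpenCV 4.12 (cv2) and the standard library are available. Lean on these libraries where they do the work, as an engineer would, in place of code of your own. Each camera call takes 0.05 s, during which the arm holds its last target.

## Task

One green case of the set is still in the black crate, standing on end and leaning on the far rim beside an orange one: take it out and lay it flat, lid up, squarely on top of the column of two green cases, edges flush and latches on the same side as those below. Lower it slowly until you feel it rest there, neither dropped nor pressed hard, and let go; keep the column straight where it stands, leave everything else in the crate, and do not disturb the glass bowl or the candlestick.

Things in the scene. Friction and masses are not known exactly. Their poses are not given: they have to be found in the camera images.
- green_case: To fetch: green hinged plastic case, box 160 (x) x 64 (y) x 38 mm (z), 0.25 to 0.56 kg, balanced. Origin: centre of underside; x along it, z out of the lid, latches on -y side (2 mm proud). Starts on end in the crate, +x end up, length 60 deg above level, lid face up and to the crate's near side, underside on the far rim; 60 mm free beside each long side.
- green_case_latch (a point): middle of the latch side (-y) of the green case, 22 mm above its underside
- upper_case: Upper case of the column, lying lid up on the lower one: green hinged plastic case, box 160 (x) x 64 (y) x 38 mm (z), 0.25 to 0.56 kg, balanced. Origin: centre of underside; x along it, z out of the lid, latches on -y side (2 mm proud). The faces meet hard: an arm that drives 2 mm past contact presses over 60 N; lower the last 10 mm slowly (15 mm/s) and stop at the first few newtons.
- lower_case: Bottom case of the column, lying lid up on the table: green hinged plastic case, box 160 (x) x 64 (y) x 38 mm (z), 0.25 to 0.56 kg, balanced. Origin: centre of underside; x along it, z out of the lid, latches on -y side (2 mm proud). The column is not fastened.
- orange_case: Not wanted: orange hinged plastic case, box 160 (x) x 64 (y) x 38 mm (z), 0.25 to 0.56 kg, balanced. Origin: centre of underside; x along it, z out of the lid, latches on -y side (2 mm proud). It leans in the crate just as the green one does, 124 to 156 mm beside it centre to centre (either side).
- crate: Black vented plastic crate, fixed, 300 (x) x 400 (y) x 100 mm (z), walls and floor 4 mm (rim flange 9 mm outward). Origin: centre of its underside; +x points to the far rim on which the cases lean. It may stand on either side, the column on the other.
- valve: brass ball valve with a red lever, 90 mm long, 51 mm high, lying in the near half of the crate. Origin: under its middle
- handset: chromed shower handset, 195 mm long, head 68 mm across, 36 mm high, lying in the near half of the crate along its y. Origin: under its middle
- tee: copper pipe tee, 84 mm long, 36 mm high, lying in the near half of the crate. Origin: under its middle
- pipe: chromed waste pipe with two union nuts, 200 mm long, 38 mm across, lying across the crate in front of the feet of the leaning cases. Origin: under its middle
- elbow: brass pipe elbow, legs 48 mm, 36 mm high, lying in the near half of the crate. Origin: under its corner
- bowl: amber glass bowl, 100 mm across, 55 mm high, standing about 185 mm beyond the column. Origin: centre of its foot
- candlestick: brass candlestick, 76 mm across the foot, 150 mm high, beyond the work. Origin: centre of its foot

How it is judged (in metres and radians):
At the end, for the whole second after the job is handed in: Green case released, still, lid up on the upper case: within 7 mm in plan, 0.10 rad in yaw, 0.05 rad of level, latches on the same side; column straight within 7 mm and moved under 15 mm; all else still in the crate; bowl and candlestick moved under 15 mm (horizontal distance between green_case and upper_case below 0.007 m and z of green_case in the frame of upper_case between 0.034 and 0.042 m and angle between the x axis of green_case and the x axis of upper_case, either way round below 0.1 rad and angle between green_case's own z axis and vertical below 0.05 rad and y of green_case_latch in the frame of upper_case below -0.02 m and horizontal distance between upper_case and lower_case below 0.007 m and distance of each of lower_case, upper_case, bowl, candlestick from where it was at the start of the episode below 0.015 m and x of orange_case in the frame of crate between -0.15 and 0.15 m and y of orange_case in the frame of crate between -0.2 and 0.2 m and z of each of orange_case, valve, handset, tee, pipe, elbow in the frame of crate below 0.11 m and x of valve in the frame of crate between -0.15 and 0.15 m and y of valve in the frame of crate between -0.2 and 0.2 m and x of handset in the frame of crate between -0.15 and 0.15 m and y of handset in the frame of crate between -0.2 and 0.2 m and x of tee in the frame of crate between -0.15 and 0.15 m and y of tee in the frame of crate between -0.2 and 0.2 m and x of pipe in the frame of crate between -0.15 and 0.15 m and y of pipe in the frame of crate between -0.2 and 0.2 m and x of elbow in the frame of crate between -0.15 and 0.15 m and y of elbow in the frame of crate between -0.2 and 0.2 m and linear speed of green_case below 0.02 m/s and angular speed of green_case below 0.1 rad/s); the robot touches nothing.
It fails at once if the green case falls onto the column instead of being lowered (over 0.3 m/s and out of the fingers, above the column) (linear speed of green_case above 0.3 m/s and contact force between the fingers and green_case below 0.2 N and horizontal distance between green_case and upper_case below 0.1 m and z of green_case in the frame of upper_case above 0.03 m).
It fails at once if the green case is rammed onto the column (over 60 N on the upper case) (contact force between green_case and upper_case above 60 N).
It fails at once if the glass bowl is knocked (distance of bowl from where it was at the start of the episode above 0.015 m).
It fails at once if the candlestick is knocked (distance of candlestick from where it was at the start of the episode above 0.015 m).
It also fails if it takes over 45 s, if anything falls off the work surface, if the arm or the gripper's body presses on something with over 40 N, if the wrist force passes 120 N, or if a joint passes its speed limit or range.

## Working session

There is one attempt and no reset: what is moved stays moved. The work goes in short steps, Python scripts to look and compute and a tool call to move; the robot and the scene stay as the last step left them, time stands still between calls to the robot, and variables do not carry over. Pictures are saved under pics/ and viewed, and the job is handed in when it is done.

Besides the shell and the picture viewer there is one more tool, called by a JSON object that holds its "method" and its "body". arm_command: Moves the arm, as the interface text tells. Shifts and turns lie within -1 to 1; 1 stands for 0.5 m of shift or pi rad of turn. Its arguments: {"type":"object","properties":{"targets":{"type":"array","items":{"type":"object","properties":{"dx":{"type":"number"},"dy":{"type":"number"},"dz":{"type":"number"},"roll":{"type":"number"}}}},"grip":{"type":"number"},"squeeze":{"type":"number"}},"required":["targets"]}

```bash
ls; mkdir -p pics
python3 - <<'E'
from plant import r, viewer
import cv2,numpy as np
s=r.get_state()
for k,v in s.items(): print(k,np.round(v,3).tolist())
for n in("side","top"):
    c=viewer.camera(n); cv2.imwrite(f"pics/{n}0.png",c["frame"][:,:,::-1])
    np.savez(f"{n}0.npz",**c)
    R=cv2.Rodrigues(c["rvec"])[0]; print(n,c["mtx"].tolist(),np.round(R,3).tolist(),(-R.T@c["tvec"].ravel()).round(1))
E
```

```text
pics
clock 0.0
joint_positions [-1.32, 0.277, 1.506, -0.0, 1.361, -0.121]
qd [0.002, -0.001, -0.001, -0.001, 0.001, -0.001]
joint_efforts [0.0, -41.678, -24.581, -0.0, 0.011, 0.0]
position [208.761, -535.195, 230.44]
ee_rot [[0.932, 0.363, -0.0], [0.363, -0.932, 0.002], [0.0, -0.002, -1.0]]
force [-0.504, -0.941, 0.293]
torque [-0.001, -0.003, -0.023]
opening 85.641
side [[424.6933906640516, 0.0, 253.43778450049192], [0.0, 424.6933906640516, 192.32280211900493], [0.0, 0.0, 1.0]] [[-0.99, -0.141, 0.018], [-0.096, 0.569, -0.817], [0.105, -0.81, -0.577]] [475.9 861.5 674.2]
top [[414.2051246583282, 0.0, 250.73122928374315], [0.0, 414.2051246583282, 185.09701283453197], [0.0, 0.0, 1.0]] [[-0.011, -1.0, 0.003], [-0.998, 0.011, -0.07], [0.07, -0.004, -0.998]] [ 512.2    4.  1160.6]
```

View pics/side0.png

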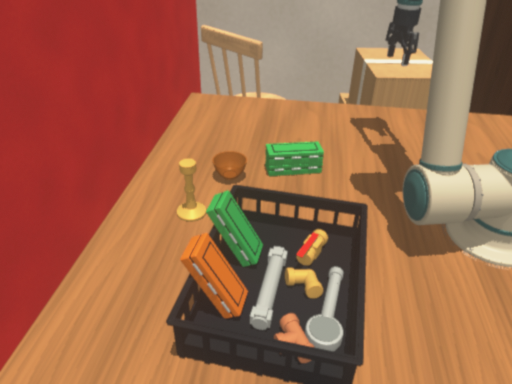

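View pics/top0.png

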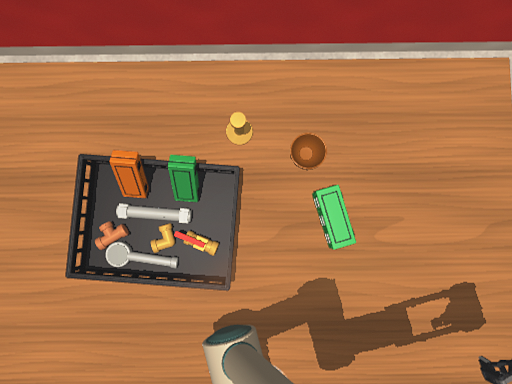

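The top view shows the green column at about (335,217), its latch side on the left. The green case in the crate is at (184,178), with the orange one to its left at (129,175). The bowl is at (308,152) and the candlestick at (239,130). I'll zoom in and measure.

```bash
cat > h.py <<'E'
import numpy as np,cv2
def load(n): return dict(np.load(n))
def cast(c,uv,z):
    R=cv2.Rodrigues(c["rvec"])[0]; o=-R.T@c["tvec"].ravel()
    p=cv2.undistortPoints(np.float64(uv).reshape(-1,1,2),c["mtx"],None).reshape(-1,2)
    d=np.c_[p,np.ones(len(p))]@R
    return o+d*((z-o[2])/d[:,2])[:,None]
def tri(c1,u1,c2,u2):
    P=[c["mtx"]@np.c_[cv2.Rodrigues(c["rvec"])[0],c["tvec"].ravel()] for c in(c1,c2)]
    X=cv2.triangulatePoints(P[0],P[1],np.float64(u1).reshape(-1,2).T,np.float64(u2).reshape(-1,2).T)
    return (X[:3]/X[3]).T
def proj(c,X): return cv2.projectPoints(np.float64(X).reshape(-1,1,3),c["rvec"],c["tvec"],c["mtx"],None)[0].reshape(-1,2)
def green(c):
    h=cv2.cvtColor(c["frame"],cv2.COLOR_RGB2HSV)
    return cv2.inRange(h,(50,120,50),(80,255,255))
def comps(m,amin=100):
    n,l,s,ce=cv2.connectedComponentsWithStats(m)
    return [( (l==i).astype(np.uint8)*255,s[i],ce[i]) for i in range(1,n) if s[i,4]>amin]
def zoom(c,x0,y0,w,h,k,name):
    im=c["frame"][y0:y0+h,x0:x0+w,::-1]; cv2.imwrite(name,cv2.resize(im,None,fx=k,fy=k,interpolation=cv2.INTER_CUBIC))
E
python3 - <<'E'
from h import *
t=load("top0.npz");s=load("side0.npz")
for n,c in(("top",t),("side",s)):
    for m,st,ce in comps(green(c)):
        k=cv2.findContours(m,0,2)[0]; k=max(k,key=cv2.contourArea)
        print(n,st,ce.round(1),cv2.minAreaRect(k), cv2.approxPolyDP(k,3,True).reshape(-1,2).tolist())
zoom(t,300,170,75,90,6,"pics/tcol.png");zoom(t,100,140,150,75,5,"pics/tcr.png")
zoom(s,255,130,80,55,8,"pics/scol.png");zoom(s,175,185,100,140,4,"pics/scr.png")
def hc(*f):
    a=[cv2.imread(x) for x in f]; H=max(i.shape[0] for i in a)
    return np.hstack([cv2.copyMakeBorder(i,0,H-i.shape[0],0,0,0) for i in a])
cv2.imwrite("pics/A.png",cv2.resize(hc("pics/tcol.png","pics/scr.png"),None,fx=.9,fy=.9))
E
```

```text
top [ 168  155   31   47 1112] [183.3 177.4] ((183.21949768066406, 177.97561645507812), (48.589874267578125, 28.270471572875977), 83.6598129272461) [[170, 155], [168, 169], [175, 199], [196, 201], [194, 157]]
top [ 313  185   43   64 1390] [334.6 216.6] ((333.85369873046875, 216.90843200683594), (61.5174674987793, 27.627120971679688), 72.29956817626953) [[338, 185], [313, 193], [318, 198], [317, 209], [324, 217], [323, 228], [329, 234], [328, 244], [332, 248], [355, 242]]
side [266 142  57  15 667] [293.8 148.8] ((294.07354736328125, 149.04412841796875), (13.032851219177246, 55.79392623901367), 87.27368927001953) [[322, 149], [317, 142], [266, 145], [269, 156], [321, 154]]
side [269 157  53  12 344] [294.  162.6] ((295.0310363769531, 162.527587890625), (8.22108268737793, 52.49748611450195), 86.633544921875) [[321, 157], [311, 161], [269, 160], [269, 167], [321, 164]]
side [ 207  191   56   75 1721] [235.5 227.2] ((235.45489501953125, 228.7075958251953), (78.8304443359375, 29.8017520904541), 57.2647705078125) [[215, 195], [207, 212], [242, 264], [249, 264], [216, 220], [214, 208], [255, 263], [261, 242], [229, 192]]
```

View pics/A.png

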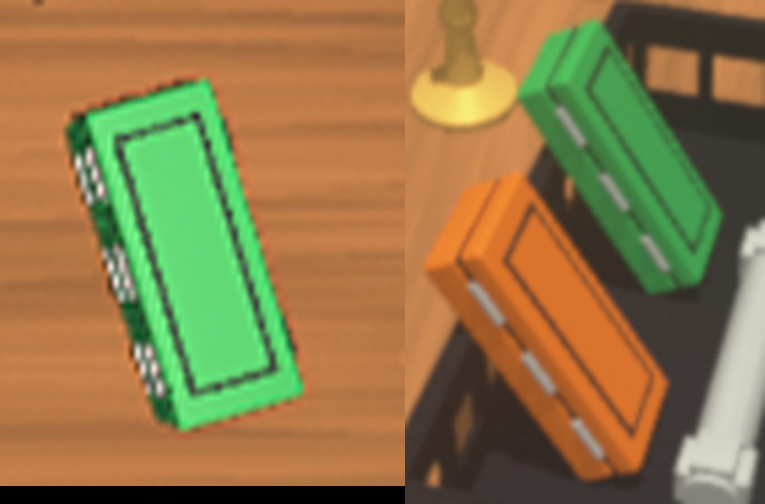

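View pics/tcr.png

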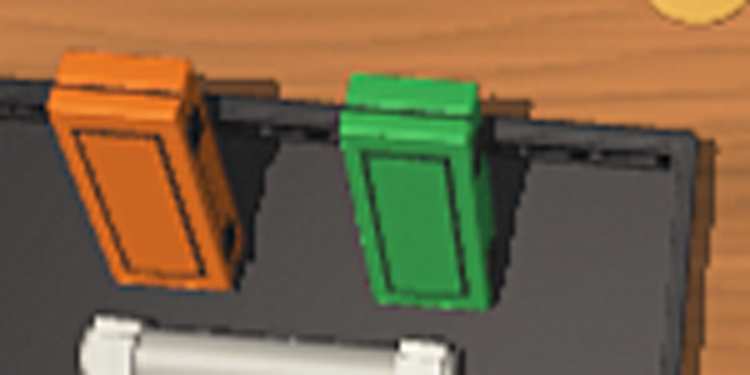

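View pics/scol.png

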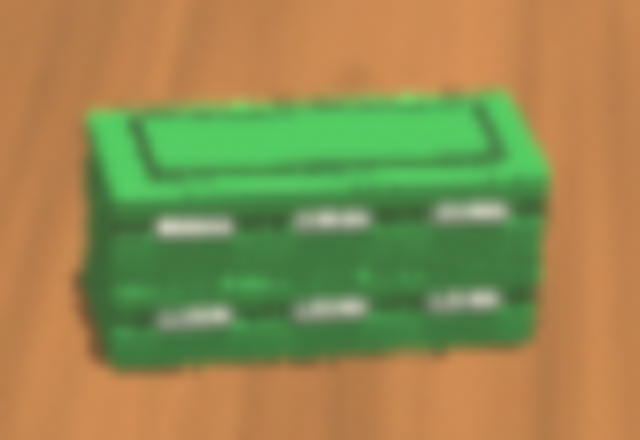

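Run:
```python
from h import *
t=load("top0.npz");s=load("side0.npz")
print("lid top",cast(t,[(168.3,166.5),(194.8,169)],161.6).round(1).tolist())
print("lid bot",cast(t,[(176,200),(198,201.8)],23).round(1).tolist())
print("under top",cast(t,[(170,155),(195,156.8)],142.6).round(1).tolist())
h=cv2.cvtColor(t["frame"],cv2.COLOR_RGB2HSV)
m=cv2.inRange(h,(50,90,140),(85,255,255)); m[:,:300]=0
m=cv2.morphologyEx(m,cv2.MORPH_CLOSE,np.ones((5,5)))
k=max(cv2.findContours(m,0,2)[0],key=cv2.contourArea)
rc=cv2.minAreaRect(k); print(rc)
B=cv2.boxPoints(rc); W=cast(t,B,76); print(W.round(1).tolist(),W.mean(0),[np.linalg.norm(W[i]-W[(i+1)%4]).round(1) for i in range(4)])
# side: column top corners
print(cast(s,[(317.5,141.5),(266,144),(323.5,150),(269,155)],76).round(1).tolist())
# obstacles
for n,c in(("bowl",(308,152)),("candle",(239,131))): print(n,cast(t,[c],5).round(0))
# crate rim corners z=100
print("crate",cast(t,[(79,154),(243,166),(229,290),(67,278)],100).round(0).tolist())
# check proj of lid top corners in the side
```

```text
lid top [[629.4, 199.1, 161.6], [622.6, 134.9, 161.6]]
lid bot [[553.0, 204.8, 23.0], [547.4, 144.4, 23.0]]
under top [[660.2, 198.7, 142.6], [655.0, 136.9, 142.6]]
((335.46453857421875, 216.59776306152344), (61.06074905395508, 24.08322525024414), 73.0724868774414)
[[571.0, -169.1, 76.0], [588.8, -230.1, 76.0], [435.9, -272.5, 76.0], [418.5, -212.0, 76.0]] [ 503.51931562 -220.92232278   76.        ] [np.float64(63.5), np.float64(158.6), np.float64(62.9), np.float64(158.4)]
[[435.1, -268.5, 76.0], [583.6, -226.8, 76.0], [417.1, -220.2, 76.0], [567.9, -165.1, 76.0]]
bowl [[ 685. -163.    5.]]
candle [[746.  31.   5.]]
crate [[671.0, 441.0, 100.0], [636.0, 19.0, 100.0], [322.0, 57.0, 100.0], [356.0, 466.0, 100.0]]
```

```bash
cat > go.py <<'E'
# usage: go.py x y z psi_deg  -> row;   go.py set dx dy dz roll -> update commanded pose
import sys,json,numpy as np,os
f="cmd.json"
p=json.load(open(f)) if os.path.exists(f) else [208.895,-535.748,231.328,np.degrees(np.arctan2(.363,.932))]
def ax(psi):
    a=np.radians(psi); return np.array([[np.cos(a),np.sin(a)],[np.sin(a),-np.cos(a)]])
if sys.argv[1]=="set":
    dx,dy,dz,ro=map(float,sys.argv[2:6]); d=np.array([dx,dy])*500@ax(p[3])
    p=[p[0]+d[0],p[1]+d[1],p[2]-dz*500,p[3]-ro*180]
    json.dump(p,open(f,"w"))
a=list(map(float,sys.argv[6 if sys.argv[1]=="set" else 1:]))
print("cmd",np.round(p,2))
while a:
    q=a[:4];a=a[4:]
    e=ax(p[3])@np.array([q[0]-p[0],q[1]-p[1]])/500
    print("to",q,"dx %.4f dy %.4f dz %.4f roll %.4f"%(e[0],e[1],(p[2]-q[2])/500,(p[3]-q[3])/180))
E
python3 go.py 420 -180 230 -5.3 617 168 230 -5.3
```

```text
cmd [ 208.9  -535.75  231.33   21.28]
to [420.0, -180.0, 230.0, -5.3] dx 0.6516 dy -0.5098 dz 0.0027 roll 0.1477
to [617.0, 168.0, 230.0, -5.3] dx 1.2714 dy -1.0153 dz 0.0027 roll 0.1477
```

{"method": "arm_command", "body": {"targets": [{"dx": 0.65, "dy": -0.51, "dz": 0, "roll": 0.148}, {"dx": 0.65, "dy": -0.51, "dz": 0, "roll": 0.148}, {"dx": 0.65, "dy": -0.51, "dz": 0, "roll": 0.148}, {"dx": 0.65, "dy": -0.51, "dz": 0, "roll": 0.148}, {"dx": 0.65, "dy": -0.51, "dz": 0, "roll": 0.148}, {"dx": 0.65, "dy": -0.51, "dz": 0, "roll": 0.148}, {"dx": 0.65, "dy": -0.51, "dz": 0, "roll": 0.148}, {"dx": 0.65, "dy": -0.51, "dz": 0, "roll": 0.148}], "grip": -1}}

```text
clock: 1.1
position: [419.7, -177.7, 231.1]
ee_rot: [[0.996, -0.088, -0.0], [-0.088, -0.996, 0.001], [-0.0, -0.001, -1.0]]
force: [0.2, 0.0, -0.4]
opening: 85.4
```

```bash
python3 go.py set .65 -.51 0 .148 617 168 200 -5.3
```

```text
cmd [ 419.19 -180.18  231.33   -5.36]
to [617.0, 168.0, 200.0, -5.3] dx 0.3288 dy -0.7303 dz 0.0627 roll -0.0003
```

{"method": "arm_command", "body": {"targets": [{"dx": 0.329, "dy": -0.73, "dz": 0, "roll": 0}, {"dx": 0.329, "dy": -0.73, "dz": 0, "roll": 0}, {"dx": 0.329, "dy": -0.73, "dz": 0, "roll": 0}, {"dx": 0.329, "dy": -0.73, "dz": 0.062, "roll": 0}, {"dx": 0.329, "dy": -0.73, "dz": 0.062, "roll": 0}, {"dx": 0.329, "dy": -0.73, "dz": 0.062, "roll": 0}, {"dx": 0.329, "dy": -0.73, "dz": 0.062, "roll": 0}, {"dx": 0.329, "dy": -0.73, "dz": 0.062, "roll": 0}]}}

```text
clock: 2.1
position: [617.4, 168.3, 198.7]
ee_rot: [[0.996, -0.092, -0.002], [-0.092, -0.996, -0.001], [-0.002, 0.001, -1.0]]
force: [0.1, -0.3, -0.3]
opening: 85.6
```

```bash
python3 go.py set .329 -.73 0.062 0 617 168 97 -5.3
python3 - <<'E'
from plant import r,viewer
from h import *
s=r.get_state(); print(s["position"],s["joint_positions"])
t=viewer.camera("top");c=viewer.camera("side")
zoom(t,120,110,130,110,3,"pics/1a.png");zoom(c,150,100,160,180,3,"pics/1b.png")
a=[cv2.imread(f"pics/1{x}.png") for x in"ab"];a[0]=cv2.copyMakeBorder(a[0],0,210,0,0,0)
cv2.imwrite("pics/1.png",cv2.resize(np.hstack(a),None,fx=.9,fy=.9))
E
```

```text
cmd [617.06 167.86 200.33  -5.36]
to [617.0, 168.0, 97.0, -5.3] dx -0.0002 dy -0.0003 dz 0.2067 roll -0.0003
[617.40413444 168.27948746 198.67817046] [ 1.57792285e-01  3.92585568e-01  1.40974097e+00 -6.45043744e-04
  1.34128647e+00  1.82044445e+00]
```

View pics/1.png

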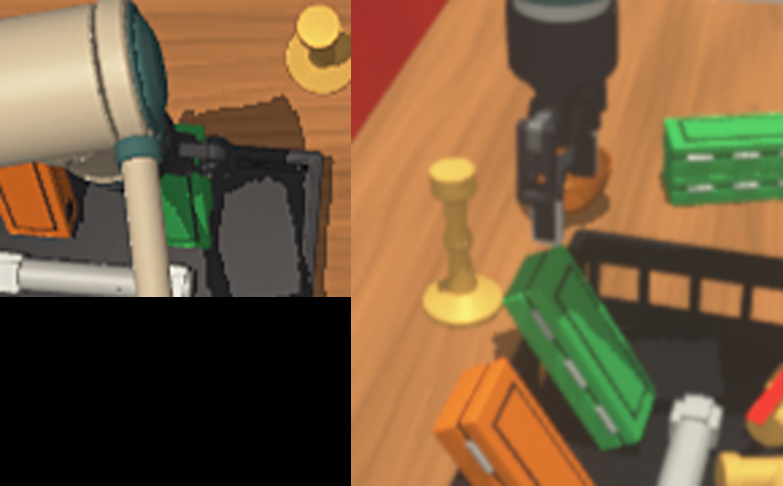

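{"method": "arm_command", "body": {"targets": [{"dx": 0, "dy": 0, "dz": 0.02, "roll": 0}, {"dx": 0, "dy": 0, "dz": 0.04, "roll": 0}, {"dx": 0, "dy": 0, "dz": 0.06, "roll": 0}, {"dx": 0, "dy": 0, "dz": 0.08, "roll": 0}, {"dx": 0, "dy": 0, "dz": 0.09, "roll": 0}, {"dx": 0, "dy": 0, "dz": 0.1, "roll": 0}, {"dx": 0, "dy": 0, "dz": 0.11, "roll": 0}, {"dx": 0, "dy": 0, "dz": 0.12, "roll": 0}]}}

```text
clock: 3.2
position: [616.9, 168.1, 140.1]
ee_rot: [[0.996, -0.093, 0.0], [-0.093, -0.996, -0.0], [0.0, -0.0, -1.0]]
force: [-0.3, -0.0, -0.1]
opening: 85.3
```

```bash
python3 go.py set 0 0 .12 0 617 168 97 -5.3
python3 - <<'E'
from plant import r,viewer
from h import *
c=viewer.camera("side")
zoom(c,150,120,160,150,5,"pics/2.png")
E
```

```text
cmd [617.06 167.86 140.33  -5.36]
to [617.0, 168.0, 97.0, -5.3] dx -0.0002 dy -0.0003 dz 0.0867 roll -0.0003
```

View pics/2.png

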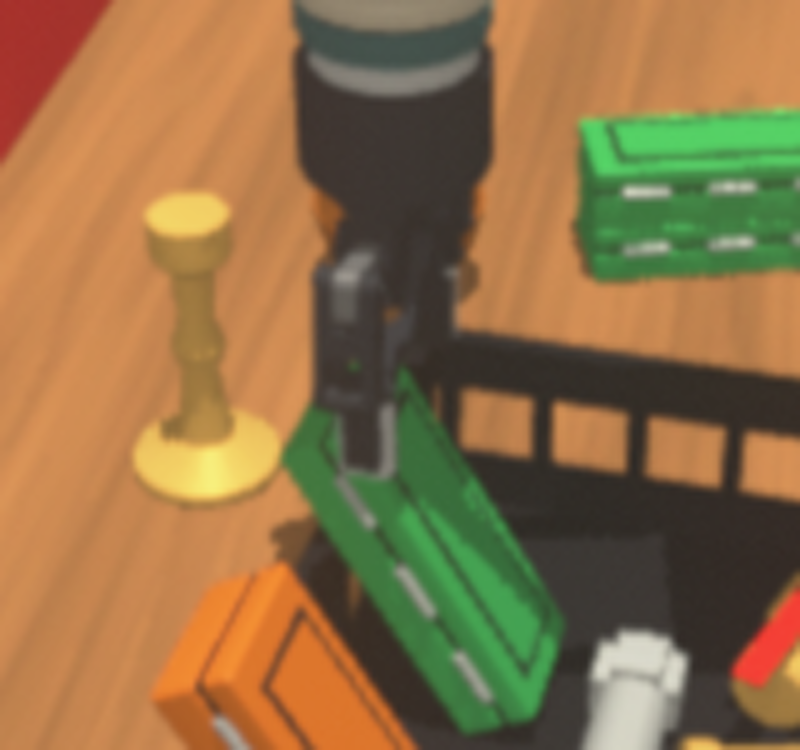

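Run:
```python
from h import *
s=load("side0.npz")
c,sn=np.cos(np.radians(-5.3)),np.sin(np.radians(-5.3))
e=np.array([c,sn,0]);n=np.array([-sn,c,0]);L=np.array([627,167,161.6])
P=lambda u,v,z: L+u*e+v*n+np.array([0,0,z-161.6])
q=lambda X:((proj(s,X)-[150,120])*5).round(0).tolist()
print("lid top +y,-y",q([P(0,32,161.6),P(0,-32,161.6)]))
print("lid bot +y,-y",q([P(-80,32,22.9),P(-80,-32,22.9)]))
print("under top +y",q([P(32.9,32,142.6)]))
print("tip",q([P(-10,43,140)]), "pad",q([P(-10,34,118)]))
```

```text
lid top +y,-y [[347.0, 429.0], [392.0, 341.0]]
lid bot +y,-y [[534.0, 715.0], [566.0, 618.0]]
under top +y [[271.0, 454.0]]
tip [[365.0, 492.0]] pad [[372.0, 521.0]]
```

Run:
```python
from h import *
t=load("top0.npz");s=load("side0.npz")
names=["lidtop-y","undertop+y","undertop-y","lidbot-y"]
T=[(194.8,169),(170,155),(195,156.8),(198,201.8)];S=[(229,192),(207,212),(215,195),(262,243)]
for n,x in zip(names,tri(t,T,s,S)): print(n,x.round(1))
```

```text
lidtop-y [623.2 136.  152.5]
undertop+y [658.3 198.4 142.4]
undertop-y [654.2 136.8 141.7]
lidbot-y [547.2 144.1  25.5]
```

{"method": "arm_command", "body": {"targets": [{"dx": -0.008, "dy": 0, "dz": 0.015, "roll": 0}, {"dx": -0.008, "dy": 0, "dz": 0.03, "roll": 0}, {"dx": -0.008, "dy": 0, "dz": 0.045, "roll": 0}, {"dx": -0.008, "dy": 0, "dz": 0.055, "roll": 0}, {"dx": -0.008, "dy": 0, "dz": 0.065, "roll": 0}, {"dx": -0.008, "dy": 0, "dz": 0.075, "roll": 0}, {"dx": -0.008, "dy": 0, "dz": 0.083, "roll": 0}, {"dx": -0.008, "dy": 0, "dz": 0.086, "roll": 0}]}}

```text
clock: 4.25
position: [612.7, 168.4, 97.0]
ee_rot: [[0.996, -0.093, -0.0], [-0.093, -0.996, -0.0], [-0.0, 0.0, -1.0]]
force: [-0.4, -0.0, -0.0]
opening: 85.4
```

```bash
python3 go.py set -.008 0 .086 0
python3 - <<'E'
from plant import r,viewer
from h import *
c=viewer.camera("side")
zoom(c,150,120,160,150,5,"pics/3.png")
E
```

```text
cmd [613.08 168.23  97.33  -5.36]
```

View pics/3.png

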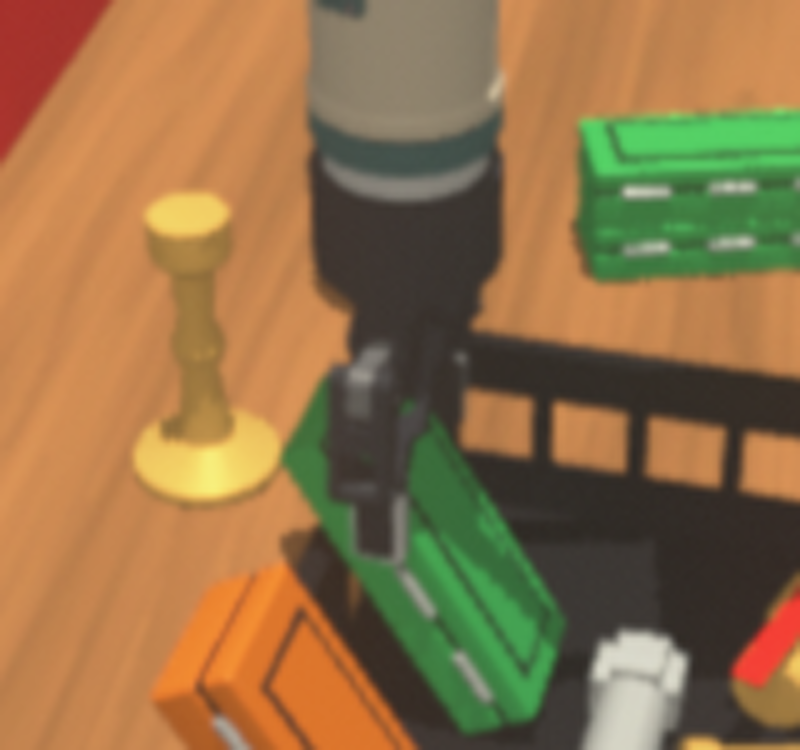

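Both fingers straddle the upper half of the case, with no contact force. Closing.

{"method": "arm_command", "body": {"targets": [{"dx": 0, "dy": 0, "dz": 0, "roll": 0}, {"dx": 0, "dy": 0, "dz": 0, "roll": 0}, {"dx": 0, "dy": 0, "dz": 0, "roll": 0}, {"dx": 0, "dy": 0, "dz": 0, "roll": 0}, {"dx": 0, "dy": 0, "dz": 0, "roll": 0}, {"dx": 0, "dy": 0, "dz": 0, "roll": 0}, {"dx": 0, "dy": 0, "dz": 0, "roll": 0}, {"dx": 0, "dy": 0, "dz": 0, "roll": 0}], "grip": 1, "squeeze": 90}}

```text
clock: 5.3
position: [611.8, 169.2, 97.6]
ee_rot: [[0.996, -0.093, -0.002], [-0.093, -0.996, 0.001], [-0.002, -0.001, -1.0]]
force: [-4.2, 2.9, 4.0]
opening: 63.1
```

{"method": "arm_command", "body": {"targets": [{"dx": 0, "dy": 0, "dz": -0.02, "roll": 0}, {"dx": 0, "dy": 0, "dz": -0.05, "roll": 0}, {"dx": 0, "dy": 0, "dz": -0.1, "roll": 0}, {"dx": 0, "dy": 0, "dz": -0.15, "roll": 0}, {"dx": 0, "dy": 0, "dz": -0.2, "roll": 0}, {"dx": 0, "dy": 0, "dz": -0.25, "roll": 0}, {"dx": 0, "dy": 0, "dz": -0.28, "roll": 0}, {"dx": 0, "dy": 0, "dz": -0.3, "roll": 0}]}}

```text
clock: 6.3
position: [613.0, 168.1, 248.1]
ee_rot: [[0.996, -0.093, 0.001], [-0.093, -0.996, -0.0], [0.001, 0.0, -1.0]]
force: [-0.7, 0.1, -6.1]
opening: 62.7
```

```bash
python3 go.py set 0 0 -.3 0
python3 - <<'E'
from plant import r,viewer
from h import *
s=r.get_state(); print(s["position"],s["force"],s["torque"],s["opening"])
c=viewer.camera("side")
zoom(c,130,40,180,240,3,"pics/4a.png"); 
c=viewer.camera("top"); zoom(c,110,90,180,240,2.2,"pics/4b.png")
a=cv2.imread("pics/4a.png");a=a[:600]; cv2.imwrite("pics/4.png",a)
E
```

```text
cmd [613.08 168.23 247.33  -5.36]
[613.00262954 168.12779699 248.07354014] [-0.69666754  0.05807127 -6.05665971] [ 0.00923255  0.00137595 -0.01749779] 62.739832060316125
```

View pics/4.png

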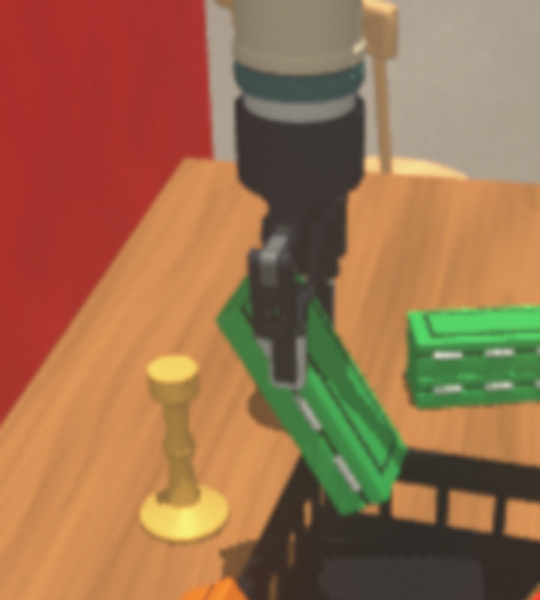

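```bash
python3 go.py 412.7 -86.7 240 15.5 412.7 -86.7 200 15.5
```

```text
cmd [613.08 168.23 247.33  -5.36]
to [412.7, -86.7, 240.0, 15.5] dx -0.3514 dy 0.5451 dz 0.0147 roll -0.1159
to [412.7, -86.7, 200.0, 15.5] dx -0.3514 dy 0.5451 dz 0.0947 roll -0.1159
```

{"method": "arm_command", "body": {"targets": [{"dx": -0.03, "dy": 0.046, "dz": 0, "roll": -0.02}, {"dx": -0.1, "dy": 0.155, "dz": 0, "roll": -0.05}, {"dx": -0.17, "dy": 0.264, "dz": 0, "roll": -0.08}, {"dx": -0.24, "dy": 0.373, "dz": 0, "roll": -0.116}, {"dx": -0.3, "dy": 0.466, "dz": 0.02, "roll": -0.116}, {"dx": -0.335, "dy": 0.52, "dz": 0.05, "roll": -0.116}, {"dx": -0.351, "dy": 0.545, "dz": 0.08, "roll": -0.116}, {"dx": -0.351, "dy": 0.545, "dz": 0.1, "roll": -0.116}]}}

```text
clock: 7.4
position: [411.4, -86.9, 196.2]
ee_rot: [[0.964, 0.266, -0.002], [0.266, -0.964, 0.001], [-0.002, -0.001, -1.0]]
force: [0.5, 0.0, -4.3]
opening: 62.7
```

```bash
python3 go.py set -.351 .545 .1 -.116
python3 - <<'E'
from plant import r,viewer
from h import *
s=r.get_state(); print(s["position"],s["force"],s["torque"],s["opening"])
c=viewer.camera("side"); np.savez("side5.npz",**c)
zoom(c,230,60,160,140,5,"pics/5.png");
E
```

```text
cmd [412.89 -86.69 197.33  15.52]
[411.36297005 -86.90957023 196.16330595] [ 0.48008945  0.00532201 -4.2857312 ] [ 0.06700188 -0.04342524 -0.00241917] 62.715764481392725
```

View pics/5.png

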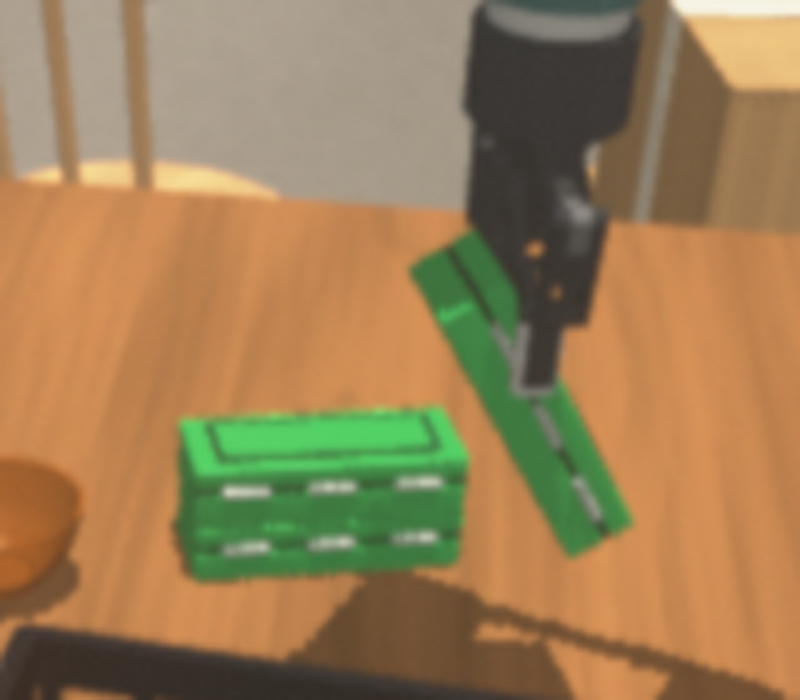

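Run:
```python
from h import *
s=load("side5.npz")
a=np.radians(15.5);e=np.array([np.cos(a),np.sin(a),0]);n=np.array([-np.sin(a),np.cos(a),0])
T=np.array([411.4,-86.9,196.2]);p0=T+32*n
uv=np.array([(412,270),(475,235),(572,557),(630,520)])/5+[230,60]
R=cv2.Rodrigues(s["rvec"])[0];o=-R.T@s["tvec"].ravel()
d=(cast(s,uv,0)-o); X=o+d*(((p0-o)@n)/(d@n))[:,None]
q=np.c_[(X-T)@e,(X-T)[:,2]]; print(q.round(1))
v=q[0]-q[2];w=q[1]-q[3];print([np.degrees(np.arctan2(x[1],x[0])).round(1) for x in(v,w)],np.linalg.norm(v),np.linalg.norm(w))
```

```text
[[ 61.5  69.7]
 [ 33.9  85.6]
 [-37.1 -90.8]
 [-64.1 -70.7]]
[np.float64(58.4), np.float64(57.9)] 188.30768156796856 184.48611284190574
```

Run:
```python
from h import *
s=load("side5.npz")
a=np.radians(15.5);e=np.array([np.cos(a),np.sin(a),0]);n=np.array([-np.sin(a),np.cos(a),0])
T=np.array([411.4,-86.9,196.2])
L=lambda x,z,th: T+np.array([0,0,21.3])+32*n+(e*np.cos(th)+np.array([0,0,1])*np.sin(th))*(x-117)+(-e*np.sin(th)+np.array([0,0,1])*np.cos(th))*(z-26)
q=lambda X:((proj(s,X)-[230,60])*5).round(0).tolist()
print("tips",q([T+40*n,T-40*n,T+32*n]))
for th in(58,62,66,70): print(th,q([L(160,0,np.radians(th)),L(160,38,np.radians(th)),L(0,0,np.radians(th)),L(0,38,np.radians(th))]))
m=green(s); k=[x for x in comps(m,50)]
for m,st,ce in k:
  c=max(cv2.findContours(m,0,2)[0],key=cv2.contourArea); print(st,((cv2.approxPolyDP(c,3,True).reshape(-1,2)-[230,60])*5).tolist())
```

```text
tips [[528.0, 408.0], [483.0, 332.0], [524.0, 400.0]]
58 [[442.0, 320.0], [515.0, 277.0], [577.0, 558.0], [645.0, 521.0]]
62 [[446.0, 314.0], [521.0, 275.0], [561.0, 563.0], [631.0, 530.0]]
66 [[451.0, 308.0], [528.0, 274.0], [545.0, 567.0], [616.0, 538.0]]
70 [[456.0, 302.0], [535.0, 273.0], [529.0, 571.0], [601.0, 545.0]]
[317 119  32  51 297] [[435, 300], [580, 545], [590, 530], [500, 395], [470, 300]]
[341 139  14  27  95] [[560, 395], [615, 525]]
[266 142  57  15 671] [[460, 445], [435, 410], [215, 420], [210, 440], [205, 420], [180, 425], [195, 480], [455, 470]]
[269 157  54  12 380] [[460, 485], [195, 500], [195, 535], [445, 525]]
[269 168  52   7 165] [[450, 540], [195, 565], [365, 565]]
```

{"method": "arm_command", "body": {"targets": [{"dx": 0, "dy": 0, "dz": 0.03, "roll": 0}, {"dx": 0, "dy": 0, "dz": 0.07, "roll": 0}, {"dx": 0, "dy": 0, "dz": 0.11, "roll": 0}, {"dx": 0, "dy": 0, "dz": 0.14, "roll": 0}, {"dx": 0, "dy": 0, "dz": 0.165, "roll": 0}, {"dx": 0, "dy": 0, "dz": 0.18, "roll": 0}, {"dx": 0, "dy": 0, "dz": 0.19, "roll": 0}, {"dx": 0, "dy": 0, "dz": 0.195, "roll": 0}], "squeeze": 60}}

```text
clock: 8.45
position: [413.0, -86.7, 99.8]
ee_rot: [[0.963, 0.268, 0.0], [0.268, -0.963, -0.0], [0.0, 0.0, -1.0]]
force: [0.3, 0.7, -5.9]
opening: 63.0
```

{"method": "arm_command", "body": {"targets": [{"dx": 0, "dy": 0, "dz": 0.004, "roll": 0}, {"dx": 0, "dy": 0, "dz": 0.008, "roll": 0}, {"dx": 0, "dy": 0, "dz": 0.012, "roll": 0}, {"dx": 0, "dy": 0, "dz": 0.015, "roll": 0}, {"dx": 0, "dy": 0, "dz": 0.018, "roll": 0}, {"dx": 0, "dy": 0, "dz": 0.018, "roll": 0}, {"dx": 0, "dy": 0, "dz": 0.018, "roll": 0}, {"dx": 0, "dy": 0, "dz": 0.018, "roll": 0}]}}

```text
clock: 9.45
position: [413.7, -86.6, 93.2]
ee_rot: [[0.964, 0.268, 0.002], [0.268, -0.964, -0.0], [0.002, 0.001, -1.0]]
force: [-2.1, 2.4, 15.6]
opening: 63.0
```

```bash
python3 go.py set 0 0 .195 0;python3 go.py set 0 0 .018 0
python3 - <<'E'
from plant import r,viewer
from h import *
s=r.get_state(); print(s["position"],s["force"],s["torque"],s["opening"])
c=viewer.camera("side"); np.savez("side6.npz",**c)
zoom(c,230,60,160,140,5,"pics/6.png");
E
```

```text
cmd [412.89 -86.69  99.83  15.52]
cmd [412.89 -86.69  90.83  15.52]
[413.65429475 -86.56844748  93.18626443] [-2.07765297  2.39265063 15.58716514] [ 0.46926508  1.12904736 -0.06714333] 63.02664019611942
```

View pics/6.png

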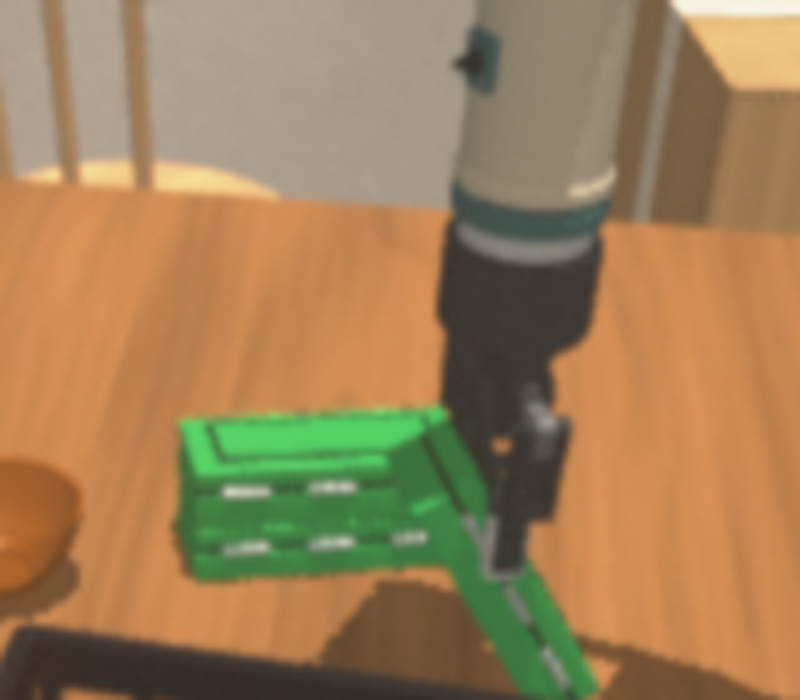

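{"method": "arm_command", "body": {"targets": [{"dx": 0.012, "dy": 0, "dz": 0.003, "roll": 0}, {"dx": 0.027, "dy": 0, "dz": 0.009, "roll": 0}, {"dx": 0.042, "dy": 0, "dz": 0.017, "roll": 0}, {"dx": 0.057, "dy": 0, "dz": 0.025, "roll": 0}, {"dx": 0.071, "dy": 0, "dz": 0.035, "roll": 0}, {"dx": 0.084, "dy": 0, "dz": 0.045, "roll": 0}, {"dx": 0.096, "dy": 0, "dz": 0.056, "roll": 0}, {"dx": 0.105, "dy": 0, "dz": 0.065, "roll": 0}]}}

```text
clock: 10.5
position: [466.2, -72.2, 60.1]
ee_rot: [[0.964, 0.266, 0.005], [0.266, -0.964, 0.001], [0.005, 0.001, -1.0]]
force: [3.4, 4.3, 7.7]
opening: 62.5
```

```bash
python3 go.py set 0.105 0 .065 0
python3 - <<'E'
from plant import r,viewer
from h import *
s=r.get_state(); print(s["position"],s["force"],s["torque"],s["opening"])
c=viewer.camera("side"); np.savez("side7.npz",**c)
zoom(c,230,60,160,150,5,"pics/7.png");
E
```

```text
cmd [463.48 -72.64  58.33  15.52]
[466.15525767 -72.15342195  60.11167239] [3.3944689  4.33170319 7.68820911] [ 0.42613523  0.40481108 -0.12052939] 62.45434649908805
```

View pics/7.png

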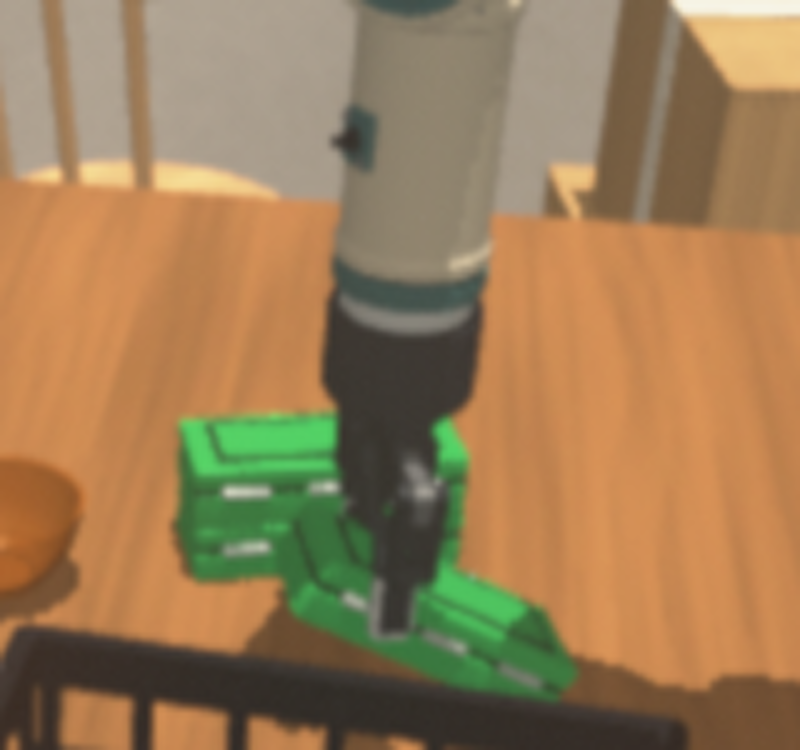

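{"method": "arm_command", "body": {"targets": [{"dx": 0.011, "dy": 0, "dz": 0.013, "roll": 0}, {"dx": 0.02, "dy": 0, "dz": 0.026, "roll": 0}, {"dx": 0.029, "dy": 0, "dz": 0.04, "roll": 0}, {"dx": 0.037, "dy": 0, "dz": 0.054, "roll": 0}, {"dx": 0.044, "dy": 0, "dz": 0.069, "roll": 0}, {"dx": 0.05, "dy": 0, "dz": 0.083, "roll": 0}, {"dx": 0.054, "dy": 0, "dz": 0.094, "roll": 0}, {"dx": 0.056, "dy": 0, "dz": 0.102, "roll": 0}]}}

```text
clock: 11.55
position: [491.7, -65.4, 7.4]
ee_rot: [[0.963, 0.268, 0.002], [0.268, -0.963, -0.001], [0.002, 0.001, -1.0]]
force: [3.1, 1.6, 2.4]
opening: 63.0
```

```bash
python3 go.py set 0.056 0 .102 0
python3 - <<'E'
from plant import r,viewer
from h import *
s=r.get_state(); print(s["position"],s["force"],s["torque"],s["opening"])
c=viewer.camera("side"); np.savez("side8.npz",**c)
zoom(c,230,60,160,150,5,"pics/8.png");
E
```

```text
cmd [490.46 -65.15   7.33  15.52]
[491.68530004 -65.41846288   7.35532109] [3.10560101 1.57805905 2.35649282] [ 0.09808481 -0.01084648 -0.10846604] 63.02302692508208
```

View pics/8.png

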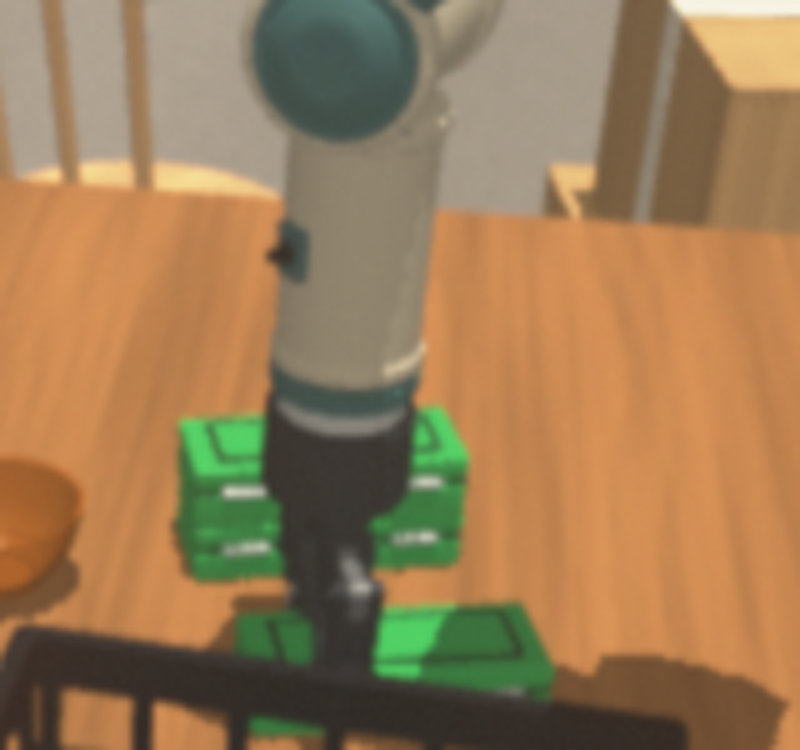

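{"method": "arm_command", "body": {"targets": [{"dx": 0, "dy": 0, "dz": 0, "roll": 0}, {"dx": 0, "dy": 0, "dz": 0, "roll": 0}, {"dx": 0, "dy": 0, "dz": 0, "roll": 0}, {"dx": 0, "dy": 0, "dz": 0, "roll": 0}, {"dx": 0, "dy": 0, "dz": -0.02, "roll": 0}, {"dx": 0, "dy": 0, "dz": -0.06, "roll": 0}, {"dx": 0, "dy": 0, "dz": -0.15, "roll": 0}, {"dx": 0, "dy": 0, "dz": -0.25, "roll": 0}], "grip": -1}}

```text
clock: 12.6
position: [489.7, -64.9, 133.8]
ee_rot: [[0.963, 0.268, -0.001], [0.268, -0.963, 0.0], [-0.001, -0.0, -1.0]]
force: [1.1, 0.1, -0.7]
opening: 85.7
```

```bash
python3 go.py set 0 0 -.25 0
python3 - <<'E'
from plant import r,viewer
from h import *
s=r.get_state(); print(s["position"],s["force"],s["opening"],s["joint_positions"])
c=viewer.camera("side"); np.savez("side9.npz",**c)
d=viewer.camera("top"); np.savez("top9.npz",**d)
zoom(c,240,120,150,105,5,"pics/9a.png"); zoom(d,200,140,170,130,4.4,"pics/9b.png");
E
```

```text
cmd [490.46 -65.15 132.33  15.52]
[489.74478698 -64.92809741 133.7628009 ] [ 1.12417389  0.07320982 -0.68286661] 85.66167277488525 [-2.72669791e-01  2.34076913e-01  1.82552870e+00 -1.22188091e-04
  1.08292784e+00  1.02691267e+00]
```

View pics/9a.png

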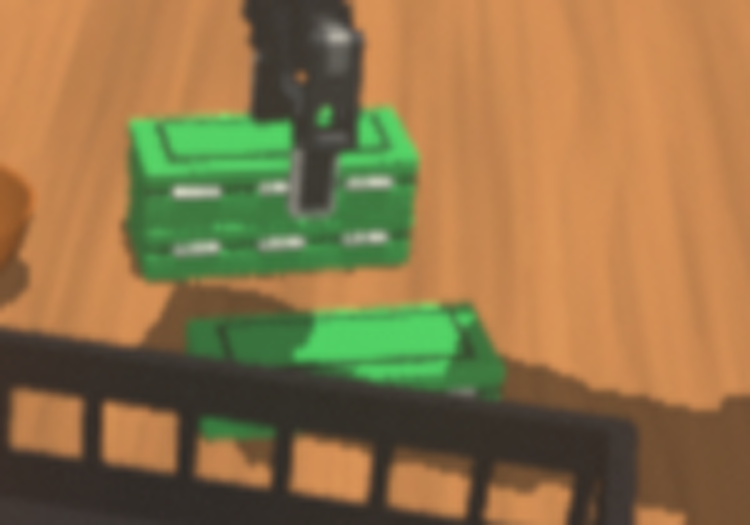

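View pics/9b.png

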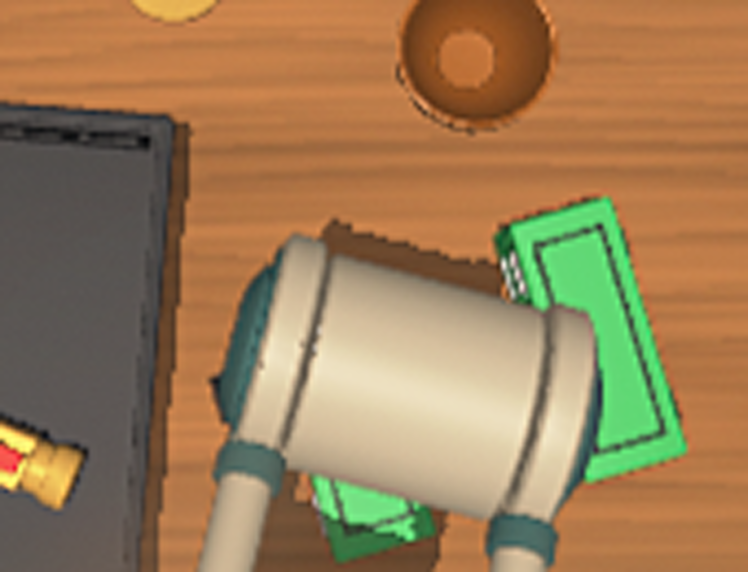

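Run:
```python
from h import *
t=load("top0.npz")
f=t["frame"].astype(float)
a=cv2.resize(f[150:205,105:205,::-1],None,fx=7,fy=7,interpolation=cv2.INTER_NEAREST)
cv2.imwrite("pics/10.png",np.clip(255*(a/255)**.5,0,255))
s=load("side0.npz");f=s["frame"].astype(float)
s5=load("side5.npz")["frame"].astype(float)
b=np.hstack([cv2.resize(x[...,::-1],None,fx=6,fy=6,interpolation=cv2.INTER_NEAREST) for x in (s["frame"][130:195,262:327],s5[110:175,305:365])])
cv2.imwrite("pics/11.png",np.clip(255*(b/255.)**.6,0,255))
```

```text
[ WARN:0@0.181] global loadsave.cpp:1063 imwrite_ Unsupported depth image for selected encoder is fallbacked to CV_8U.
```

View pics/10.png

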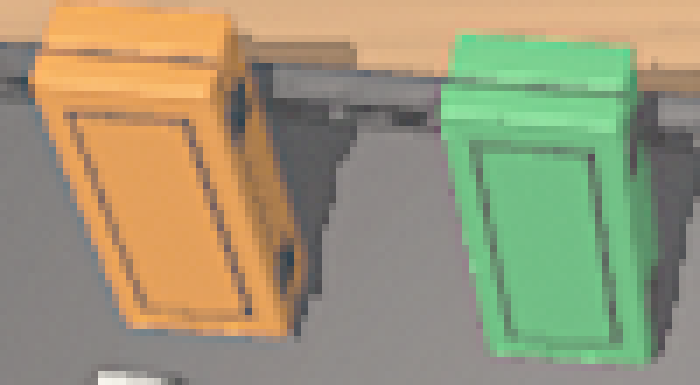

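View pics/11.png

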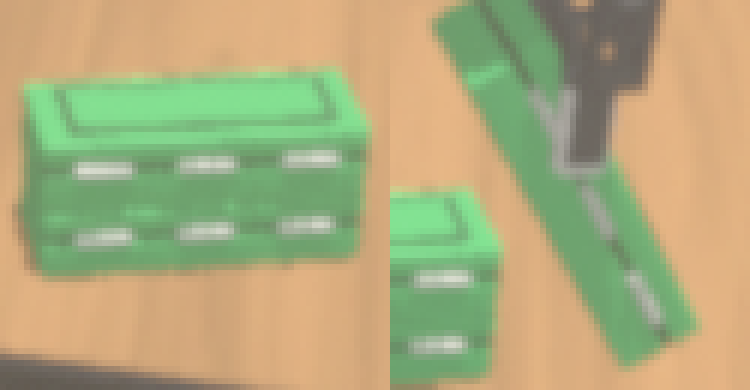

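Run:
```python
from h import *
s=load("side9.npz");t=load("top9.npz")
print(cast(s,np.array([(190,320),(470,302),(505,356)])/5+[240,120],38).round(1).tolist())
print(cast(t,np.array([(333,533),(428,510)])/4.4+[200,140],38).round(1).tolist())
zoom(t,265,240,40,35,20,"pics/12.png")
```

```text
[[532.8, -81.5, 38.0], [383.8, -124.5, 38.0], [366.2, -75.6, 38.0]]
[[385.5, -65.4, 38.0], [398.7, -123.6, 38.0]]
```

View pics/12.png

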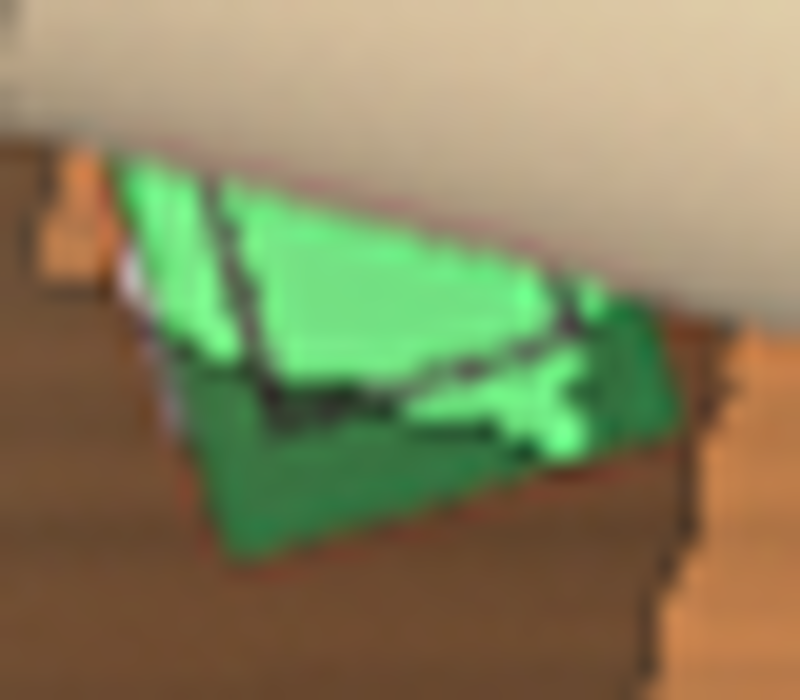

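```bash
python3 - <<'E'
from h import *
t=load("top9.npz")
X=cast(t,np.array([(235,562),(685,430)])/20+[265-.5+.025,240-.5],38);print(X.round(1)); d=X[0]-X[1]
print(np.linalg.norm(d),np.degrees(np.arctan2(-d[0],d[1])))
a=np.radians(15.5);print(X.mean(0)+80*np.array([np.cos(a),np.sin(a),0]))
E
python3 go.py 455 -75 30 15.5
```

```text
[[ 368.3  -66.7   38. ]
 [ 385.1 -127.4   38. ]]
62.942965115630734 15.495263780793582
[453.81333778 -75.65618084  38.        ]
cmd [490.46 -65.15 132.33  15.52]
to [455.0, -75.0, 30.0, 15.5] dx -0.0736 dy 0.0000 dz 0.2047 roll 0.0001
```

{"method": "arm_command", "body": {"targets": [{"dx": -0.04, "dy": 0, "dz": 0.03, "roll": 0}, {"dx": -0.075, "dy": 0, "dz": 0.08, "roll": 0}, {"dx": -0.075, "dy": 0, "dz": 0.13, "roll": 0}, {"dx": -0.075, "dy": 0, "dz": 0.18, "roll": 0}, {"dx": -0.075, "dy": 0, "dz": 0.22, "roll": 0}, {"dx": -0.075, "dy": 0, "dz": 0.24, "roll": 0}, {"dx": -0.075, "dy": 0, "dz": 0.25, "roll": 0}, {"dx": -0.075, "dy": 0, "dz": 0.254, "roll": 0}]}}

```text
clock: 13.7
position: [454.5, -75.2, 5.5]
ee_rot: [[0.963, 0.268, 0.001], [0.268, -0.963, -0.0], [0.001, 0.0, -1.0]]
force: [-0.4, 0.1, -0.4]
opening: 85.6
```

{"method": "arm_command", "body": {"targets": [{"dx": 0, "dy": 0, "dz": 0, "roll": 0}, {"dx": 0, "dy": 0, "dz": 0, "roll": 0}, {"dx": 0, "dy": 0, "dz": 0, "roll": 0}, {"dx": 0, "dy": 0, "dz": 0, "roll": 0}, {"dx": 0, "dy": 0, "dz": 0, "roll": 0}, {"dx": 0, "dy": 0, "dz": 0, "roll": 0}, {"dx": 0, "dy": 0, "dz": 0, "roll": 0}, {"dx": 0, "dy": 0, "dz": 0, "roll": 0}], "grip": 1, "squeeze": 80}}

```text
clock: 14.7
position: [454.7, -75.4, 6.2]
ee_rot: [[0.963, 0.268, 0.002], [0.268, -0.963, -0.001], [0.001, 0.001, -1.0]]
force: [-1.1, -0.6, 5.9]
opening: 62.5
```

```bash
python3 go.py set -.075 0 .254 0 454 -75 160 15.5; python3 -c "
from plant import r
s=r.get_state();print(s['position'],s['force'],s['torque'])"
```

```text
cmd [454.33 -75.18   5.33  15.52]
to [454.0, -75.0, 160.0, 15.5] dx -0.0005 dy -0.0005 dz -0.3093 roll 0.0001
[454.7422394  -75.39095175   6.18049   ] [-1.11268848 -0.59581221  5.89879402] [0.17389322 0.14471807 0.040212  ]
```

{"method": "arm_command", "body": {"targets": [{"dx": 0, "dy": 0, "dz": -0.01, "roll": 0}, {"dx": 0, "dy": 0, "dz": -0.03, "roll": 0}, {"dx": 0, "dy": 0, "dz": -0.06, "roll": 0}, {"dx": 0, "dy": 0, "dz": -0.11, "roll": 0}, {"dx": 0, "dy": 0, "dz": -0.16, "roll": 0}, {"dx": 0, "dy": 0, "dz": -0.21, "roll": 0}, {"dx": 0, "dy": 0, "dz": -0.24, "roll": 0}, {"dx": 0, "dy": 0, "dz": -0.26, "roll": 0}]}}

```text
clock: 15.7
position: [453.9, -75.0, 136.1]
ee_rot: [[0.963, 0.268, 0.0], [0.268, -0.963, -0.0], [0.0, 0.0, -1.0]]
force: [0.2, -0.2, -5.4]
opening: 62.6
```

```bash
python3 go.py set 0 0 -.26 0
python3 - <<'E'
from plant import r,viewer
from h import *
s=r.get_state(); print(s["position"],s["force"],s["torque"],s["opening"])
c=viewer.camera("side"); np.savez("side13.npz",**c)
d=viewer.camera("top"); np.savez("top13.npz",**d)
zoom(c,240,80,130,110,6,"pics/13a.png"); zoom(d,240,170,150,110,5,"pics/13b.png");
E
```

```text
cmd [454.33 -75.18 135.33  15.52]
[453.87587028 -74.95137583 136.1050851 ] [ 0.19361574 -0.21558547 -5.39420928] [-0.03740447 -0.0332719   0.03130915] 62.59747947006543
```

View pics/13a.png

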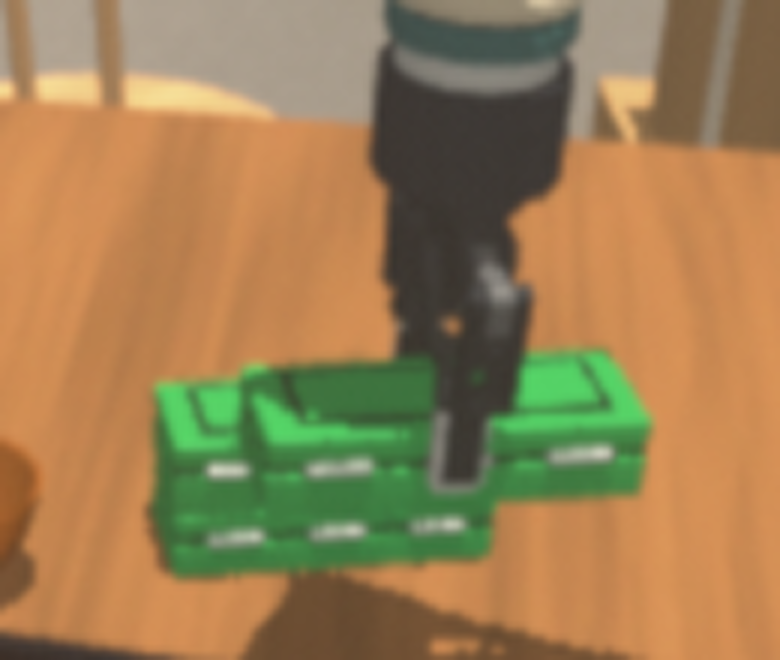

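View pics/13b.png

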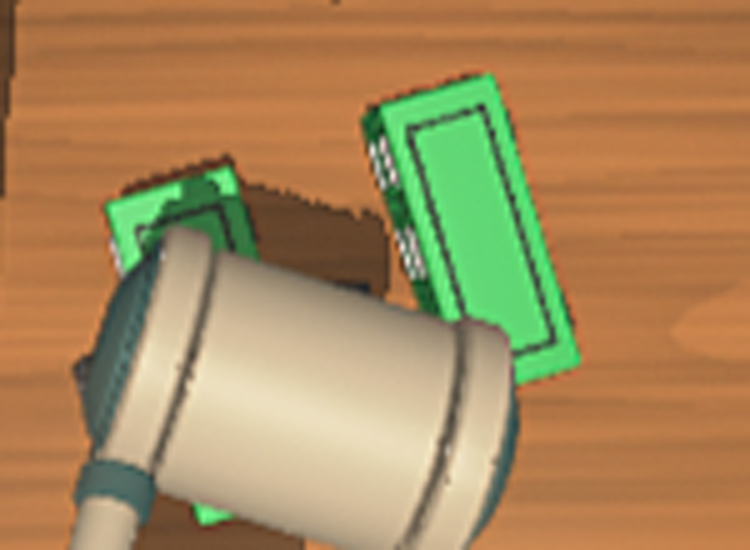

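Run:
```python
from h import *
t=load("top13.npz");t0=load("top0.npz");s=load("side13.npz");s0=load("side0.npz")
a=np.radians(15.5);e=np.array([np.cos(a),np.sin(a),0]);n=np.array([-np.sin(a),np.cos(a),0])
o=np.array([239.6,169.6])
X=cast(t,np.array([(106,205),(234,165)])/5+o,168);m=X.mean(0);print("case far",X.round(1).tolist(),m-80*e,np.linalg.norm(X[0]-X[1]))
Y=cast(t,np.array([(382,108),(493,72),(581,361)])/5+o,76);print("col",Y.round(1).tolist(),(Y[0]+Y[2])/2)
print([np.linalg.norm(Y[1]-Y[k]).round(1) for k in(0,2)],np.degrees(np.arctan2(*(Y[1]-Y[2])[1::-1])),np.degrees(np.arctan2((Y[1]-Y[0])[0],-(Y[1]-Y[0])[1])))
# side: column top far edge etc.
os=np.array([239.6,79.6])
Z=cast(s,np.array([(650,425)])/6+os,168-38+38);print("side case near +y corner",Z)
# column from original top by edge line fits
h=cv2.cvtColor(t0["frame"],cv2.COLOR_RGB2HSV);m=cv2.inRange(h,(50,90,140),(85,255,255)); m[:,:300]=0
m=cv2.morphologyEx(m,cv2.MORPH_CLOSE,np.ones((5,5)));m=cv2.morphologyEx(m,cv2.MORPH_OPEN,np.ones((5,5)))
b=cv2.resize(m,None,fx=6,fy=6,interpolation=cv2.INTER_LINEAR);b=((b>127)*255).astype(np.uint8)
k=max(cv2.findContours(b,0,2)[0],key=cv2.contourArea);rc=cv2.minAreaRect(k)
B=(cv2.boxPoints(rc)+.5)/6-.5;W=cast(t0,B,76);print(W.round(1).tolist(),W.mean(0),[np.linalg.norm(W[i]-W[(i+1)%4]).round(1) for i in range(4)],rc[2])
```

```text
case far [[520.2, -23.6, 168.0], [538.6, -85.1, 168.0]] [452.3277157  -75.73119215 168.        ] 64.2832395693373
col [[570.1, -171.6, 76.0], [588.4, -230.4, 76.0], [437.2, -272.3, 76.0]] [ 503.6579895 -221.9436773   76.       ]
[np.float64(61.6), np.float64(157.0)] 15.497624358327885 17.3015919161553
side case near +y corner [[367.4928643  -61.92648046 168.        ]]
[[571.7, -167.8, 76.0], [590.1, -230.9, 76.0], [435.1, -273.8, 76.0], [417.1, -211.3, 76.0]] [ 503.53005474 -220.92099139   76.        ] [np.float64(65.7), np.float64(160.8), np.float64(65.1), np.float64(160.6)] 73.0724868774414
```

```bash
python3 go.py 504.5 -220.4 135 15.5 504.5 -220.4 100 15.5
```

```text
cmd [454.33 -75.18 135.33  15.52]
to [504.5, -220.4, 135.0, 15.5] dx 0.0190 dy 0.3067 dz 0.0007 roll 0.0001
to [504.5, -220.4, 100.0, 15.5] dx 0.0190 dy 0.3067 dz 0.0707 roll 0.0001
```

{"method": "arm_command", "body": {"targets": [{"dx": 0.003, "dy": 0.05, "dz": 0, "roll": 0}, {"dx": 0.009, "dy": 0.15, "dz": 0, "roll": 0}, {"dx": 0.015, "dy": 0.25, "dz": 0, "roll": 0}, {"dx": 0.019, "dy": 0.3, "dz": 0, "roll": 0}, {"dx": 0.019, "dy": 0.307, "dz": 0.02, "roll": 0}, {"dx": 0.019, "dy": 0.307, "dz": 0.045, "roll": 0}, {"dx": 0.019, "dy": 0.307, "dz": 0.065, "roll": 0}, {"dx": 0.019, "dy": 0.307, "dz": 0.075, "roll": 0}]}}

```text
clock: 16.8
position: [503.5, -219.0, 96.7]
ee_rot: [[0.963, 0.269, -0.002], [0.269, -0.963, 0.001], [-0.002, -0.002, -1.0]]
force: [0.2, -0.6, -4.9]
opening: 62.8
```

```bash
python3 go.py set .019 .307 .075 0
python3 - <<'E'
from plant import r,viewer
from h import *
s=r.get_state(); print(s["position"],s["force"],s["torque"],s["opening"])
c=viewer.camera("side"); np.savez("side14.npz",**c)
d=viewer.camera("top"); np.savez("top14.npz",**d)
zoom(c,250,90,90,90,7,"pics/14a.png"); zoom(d,290,170,100,90,6,"pics/14b.png");
E
```

```text
cmd [ 504.55 -220.54   97.83   15.52]
[ 503.48541446 -218.9505447    96.67469277] [ 0.19757331 -0.59704442 -4.92835973] [ 0.02142973 -0.01453262  0.02235475] 62.79338388370877
```

View pics/14a.png

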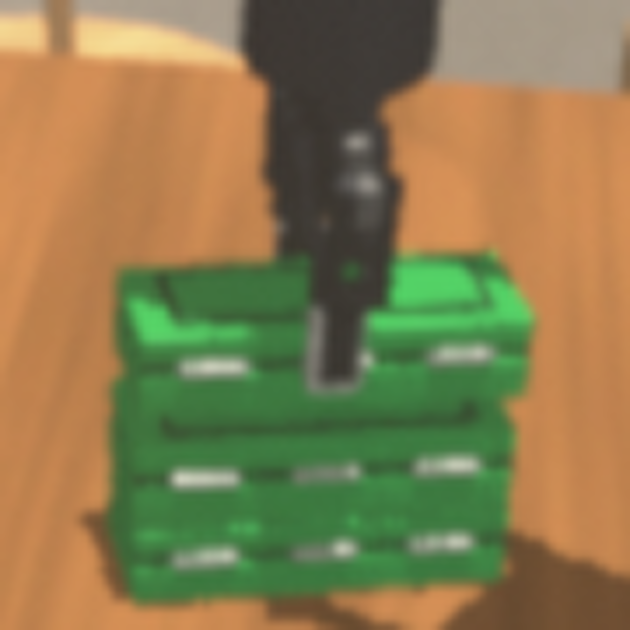

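View pics/14b.png

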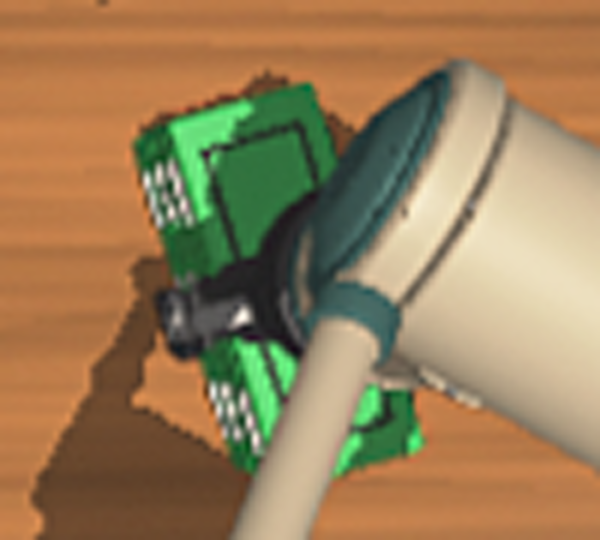

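Run:
```python
from h import *
from plant import r
t=load("top14.npz")
a=np.radians(15.5);e=np.array([np.cos(a),np.sin(a),0]);n=np.array([-np.sin(a),np.cos(a),0])
X=cast(t,np.array([(170,125),(318,84),(424,444)])/6+[289.6,169.6],128.7);print(X.round(1).tolist(),np.linalg.norm(X[0]-X[1]),(X[0]+X[2])/2,X[:2].mean(0)-80*e)
print(r.get_state()["position"],r.get_state()["clock"])
```

```text
[[569.2, -167.9, 128.7], [585.6, -230.0, 128.7], [436.3, -269.8, 128.7]] 64.21461494639772 [ 502.73195648 -218.8686725   128.7       ] [ 500.31254634 -220.34356494  128.7       ]
[ 503.91094441 -219.43423706   97.13098075] 16.9
```

{"method": "arm_command", "body": {"targets": [{"dx": 0.002, "dy": 0, "dz": 0.004, "roll": 0}, {"dx": 0.002, "dy": 0, "dz": 0.008, "roll": 0}, {"dx": 0.002, "dy": 0, "dz": 0.012, "roll": 0}, {"dx": 0.002, "dy": 0, "dz": 0.016, "roll": 0}, {"dx": 0.002, "dy": 0, "dz": 0.02, "roll": 0}, {"dx": 0.002, "dy": 0, "dz": 0.023, "roll": 0}, {"dx": 0.002, "dy": 0, "dz": 0.025, "roll": 0}, {"dx": 0.002, "dy": 0, "dz": 0.026, "roll": 0}]}}

```text
clock: 17.9
position: [505.4, -220.2, 84.7]
ee_rot: [[0.963, 0.268, -0.0], [0.268, -0.963, -0.0], [-0.0, 0.0, -1.0]]
force: [-0.2, 0.1, -6.6]
opening: 62.6
```

{"method": "arm_command", "body": {"targets": [{"dx": 0, "dy": 0, "dz": 0, "roll": 0}, {"dx": 0, "dy": 0, "dz": 0, "roll": 0}, {"dx": 0, "dy": 0, "dz": 0.001, "roll": 0}, {"dx": 0, "dy": 0, "dz": 0.001, "roll": 0}, {"dx": 0, "dy": 0, "dz": 0.002, "roll": 0}, {"dx": 0, "dy": 0, "dz": 0.002, "roll": 0}, {"dx": 0, "dy": 0, "dz": 0.002, "roll": 0}, {"dx": 0, "dy": 0, "dz": 0.002, "roll": 0}]}}

```text
clock: 18.9
position: [505.4, -220.2, 83.8]
ee_rot: [[0.963, 0.268, 0.0], [0.268, -0.963, -0.0], [0.0, 0.0, -1.0]]
force: [-0.6, 1.0, -5.6]
opening: 62.4
```

```bash
python3 go.py set .002 0 .028 0
python3 - <<'E'
from plant import r,viewer
from h import *
s=r.get_state(); print(s["position"],s["force"],s["torque"],s["opening"])
c=viewer.camera("side"); np.savez("side15.npz",**c)
zoom(c,250,90,90,90,7,"pics/15a.png")
E
```

```text
cmd [ 505.52 -220.27   83.83   15.52]
[ 505.4097879  -220.16781372   83.81557694] [-0.55943766  1.00569456 -5.59479295] [-0.01606555 -0.00957967  0.00960728] 62.404355900425855
```

View pics/15a.png

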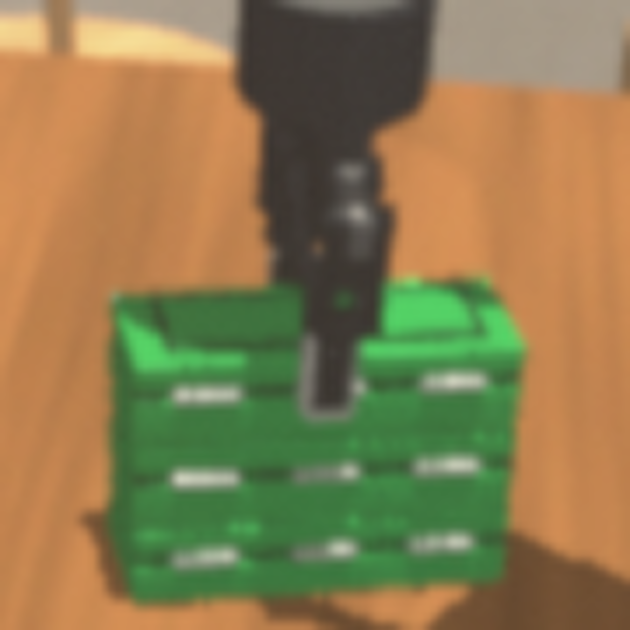

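{"method": "arm_command", "body": {"targets": [{"dx": 0, "dy": 0, "dz": 0.001, "roll": 0}, {"dx": 0, "dy": 0, "dz": 0.001, "roll": 0}, {"dx": 0, "dy": 0, "dz": 0.002, "roll": 0}, {"dx": 0, "dy": 0, "dz": 0.002, "roll": 0}, {"dx": 0, "dy": 0, "dz": 0.003, "roll": 0}, {"dx": 0, "dy": 0, "dz": 0.003, "roll": 0}, {"dx": 0, "dy": 0, "dz": 0.003, "roll": 0}, {"dx": 0, "dy": 0, "dz": 0.003, "roll": 0}]}}

```text
clock: 19.95
position: [505.4, -220.1, 82.3]
ee_rot: [[0.963, 0.268, -0.0], [0.268, -0.963, -0.0], [-0.0, 0.0, -1.0]]
force: [0.4, -0.7, -5.4]
opening: 63.1
```

{"method": "arm_command", "body": {"targets": [{"dx": 0, "dy": 0, "dz": 0.001, "roll": 0}, {"dx": 0, "dy": 0, "dz": 0.001, "roll": 0}, {"dx": 0, "dy": 0, "dz": 0.001, "roll": 0}, {"dx": 0, "dy": 0, "dz": 0.001, "roll": 0}, {"dx": 0, "dy": 0, "dz": 0.001, "roll": 0}, {"dx": 0, "dy": 0, "dz": 0.001, "roll": 0}, {"dx": 0, "dy": 0, "dz": 0.001, "roll": 0}, {"dx": 0, "dy": 0, "dz": 0.001, "roll": 0}]}}

```text
clock: 20.95
position: [505.4, -220.2, 82.2]
ee_rot: [[0.963, 0.268, 0.0], [0.268, -0.963, -0.0], [0.0, 0.0, -1.0]]
force: [-3.2, 1.6, 5.0]
opening: 63.0
```

{"method": "arm_command", "body": {"targets": [{"dx": 0, "dy": 0, "dz": 0, "roll": 0}, {"dx": 0, "dy": 0, "dz": 0, "roll": 0}, {"dx": 0, "dy": 0, "dz": 0, "roll": 0}, {"dx": 0, "dy": 0, "dz": 0, "roll": 0}, {"dx": 0, "dy": 0, "dz": 0, "roll": 0}, {"dx": 0, "dy": 0, "dz": -0.01, "roll": 0}, {"dx": 0, "dy": 0, "dz": -0.03, "roll": 0}, {"dx": 0, "dy": 0, "dz": -0.06, "roll": 0}], "grip": -1}}

```text
clock: 21.95
position: [505.3, -220.2, 112.6]
ee_rot: [[0.963, 0.268, -0.0], [0.268, -0.963, -0.0], [-0.0, -0.0, -1.0]]
force: [0.0, -0.2, -0.3]
opening: 85.7
```

{"method": "arm_command", "body": {"targets": [{"dx": 0, "dy": 0, "dz": -0.1, "roll": 0}, {"dx": 0, "dy": 0, "dz": -0.2, "roll": 0}, {"dx": -0.1, "dy": 0.1, "dz": -0.25, "roll": 0}, {"dx": -0.2, "dy": 0.2, "dz": -0.25, "roll": 0}, {"dx": -0.3, "dy": 0.3, "dz": -0.25, "roll": 0}, {"dx": -0.4, "dy": 0.4, "dz": -0.25, "roll": 0}, {"dx": -0.4, "dy": 0.45, "dz": -0.25, "roll": 0}, {"dx": -0.4, "dy": 0.45, "dz": -0.25, "roll": 0}]}}

```text
clock: 22.95
position: [371.5, -494.8, 237.4]
ee_rot: [[0.965, 0.263, 0.0], [0.263, -0.965, -0.003], [-0.0, 0.003, -1.0]]
force: [1.7, 1.1, 0.0]
opening: 85.3
```

Run:
```python
from plant import r,viewer
from h import *
s=r.get_state(); print(s["position"],s["force"],s["qd"])
c=viewer.camera("side"); np.savez("side16.npz",**c)
d=viewer.camera("top"); np.savez("top16.npz",**d)
cv2.imwrite("pics/16t.png",d["frame"][:,:,::-1]); zoom(c,180,90,160,120,5,"pics/16a.png")
h=cv2.cvtColor(d["frame"],cv2.COLOR_RGB2HSV);m=cv2.inRange(h,(50,90,140),(85,255,255)); m[:,:300]=0
m=cv2.morphologyEx(m,cv2.MORPH_CLOSE,np.ones((5,5)));m=cv2.morphologyEx(m,cv2.MORPH_OPEN,np.ones((5,5)))
b=cv2.resize(m,None,fx=6,fy=6,interpolation=cv2.INTER_LINEAR);b=((b>127)*255).astype(np.uint8)
k=max(cv2.findContours(b,0,2)[0],key=cv2.contourArea);rc=cv2.minAreaRect(k)
B=(cv2.boxPoints(rc)+.5)/6-.5;W=cast(d,B,114);print(W.round(1).tolist(),W.mean(0),[np.linalg.norm(W[i]-W[(i+1)%4]).round(1) for i in range(4)],rc[2])
```

```text
[ 371.49103718 -494.76129877  237.36630355] [1.70646846 1.06334855 0.04342334] [ 0.05329447 -0.03327405  0.05596213  0.04384778  0.0417092   0.01534859]
[[571.9, -163.6, 114.0], [591.2, -228.8, 114.0], [435.9, -272.3, 114.0], [417.1, -207.6, 114.0]] [ 504.02600888 -218.08683513  114.        ] [np.float64(68.0), np.float64(161.2), np.float64(67.3), np.float64(160.9)] 72.89727020263672
```

View pics/16a.png

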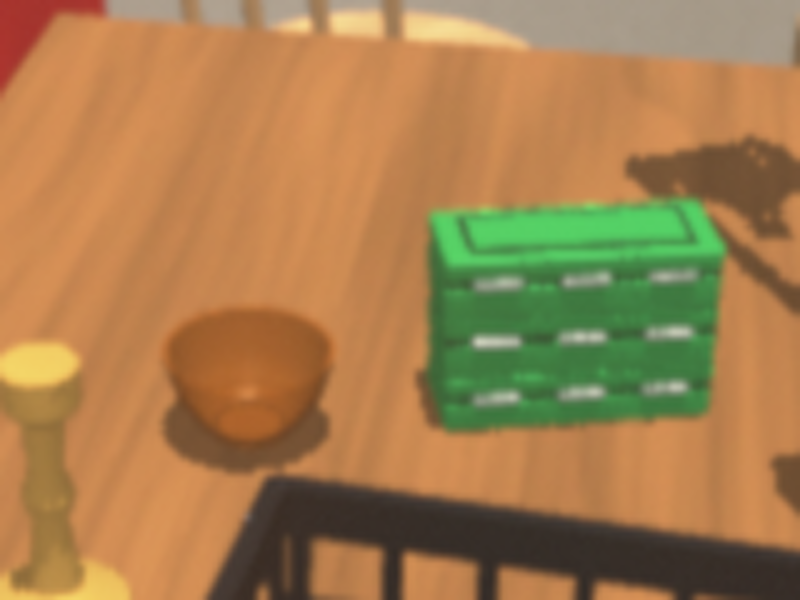

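View pics/16t.png

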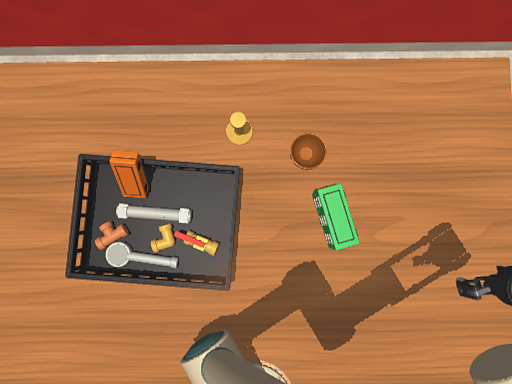

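Run:
```python
from plant import r
print(r.get_state()["force"],r.get_state()["clock"]); print(r.sign_off())
```

```text
[ 1.16524085 -0.51014838  0.65917305] 23.05
the job is handed in; nothing more can be done
None
```

The green case is released, lid up, on top of the column of two. I handed the job in at about 23 s; no verdict is reported.

**Method:**
- The tool only points straight down, so I gripped the case high up in the crate and lifted it out.
- I stood its foot on the bare table and swung it flat by letting it turn between the pads.
- I then gripped it again at its middle, lined it up with the column and lowered it in about 0.5 mm steps.
- I stopped at about 10 N of contact (well under the 60 N limit), opened the fingers and drew back.

**Latches:** I couldn't see the column's latch side directly. Both column cases show three silver hinge strips on the +y side, the same as the fetched case, whose latches are the two dark ones on its other side. So the latches should all be on the same side.

**Last checks:**
- **Position:** In the side view the three cases stand as one straight block, with hinge strips in line to about 1 mm lengthwise. In the top view, the edge clear of the hinges puts the case about 1 to 2 mm off across its width. The centre of the box fitted to the green area came out 2.8 mm off, because that box took in some of the side face and read 68 mm wide instead of 64.
- **Yaw:** The fit shows 15.6° for the case against 15.5° for the column.
- **Surroundings:** By eye, the bowl, the candlestick and everything left in the crate are where they were. I did not measure the column again, but it looks unmoved.

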